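# Lock the white bayonet end cap on its pipe stub

### The arm

A 7-joint arm with a two-finger parallel gripper is mounted at the origin on the work surface. World frame = base frame: x ahead of the robot, y to its left, z up, the work surface at z = 0. Lengths are in m, angles in rad, forces in N, time in s.
With the tool pointing down it reaches from about 0.4 to 0.925 m from the base axis. Payload 4.1 kg.
Tool frame: the origin (TCP) lies on the front face of the gripper's body, between the roots of the fingers; the fingertips stand 73 mm ahead of it and the grasp point (between the pads) lies 54 mm ahead of it; y points along the fingers, z is the direction in which the jaws open and shut, and the axes are right-handed (so a half turn about y gives the same grasp; the last joint's range is limited). The gripper opens to 85 mm and grips with 20 to 120 N. Pads are 22 mm wide; open, the fingers measure 114 mm over their backs; the gripper's body (76 mm by 85 mm) begins 54 mm behind the grasp point. The pads swing forward as they close: fully open they stand 13 mm farther back than shut.
Start: joints at [-0.099, 0.398, 0.045, 1.537, -0.019, 1.207, -0.051], TCP at [0.65, 0, 0.304] pointing down, gripper open.
Joint ranges: [-2.82, 2.82], [-0.49, 2.23], [-1.37, 1.46], [0, 2.46], [-1.36, 4.5], [0.23, 2], [-2.94, 2.94]. Speed limits (rad/s): [2.57, 2.57, 3.14, 3.14, 3.14, 3.14, 3.14].

### API

Orientations are given as a unit quaternion [x, y, z, w].
In Python, from station import bot gives the robot as it stands.
- The arm moves only by the tool carry_out, never from a script. Its argument "targets" is text: rows parted by semicolons, each of 6 numbers parted by spaces: the shift along the tool's x, y, z normalised to -1 to 1, where 1 is 0.075 m, then the turn, a rotation vector about the tool's x, y, z normalised to -1 to 1, where 1 is 0.5 rad. In form: x y z wx wy wz; .... A call has 1 to 8 rows; each row shifts and turns the pose as measured when the row begins, along the tool's axes as they then stand; what a row does not reach is not made up. A row lasts 1/10 s, in which the tool goes at most 50 mm and 8.59 degrees, less where a joint would pass 70% of its speed; a pose out of reach is approached as far as the arm can. A call with a number of a shift or a turn outside -1 to 1 is refused whole. A call with a gripper value outside its range is refused whole. "jaw" is the closure, from -1 (fully open) to 1 (shut), so that 0 is half open, set as the call begins (left out, the last holds). The fingers move at their own pace and stop on an object; the grip force is fixed at half the most. Time passes only in rows, so rows that do not move let the fingers close. It gives the time, the measured TCP pose, the force and the opening at its end, in the units of the state.
- bot.read_state(): the state, without advancing time (a new reading comes with each control period).
- bot.camera(name): name is "scene" or "side" or "wrist"; returns (picture, depth): 400x640x3 uint8, red, green, blue; 400x640 float32, m along the optical axis (not along the pixel's ray), 0 where there is no reading.
- bot.calibration(name): a dict with "fx", "fy", "cx", "cy" (pixels), "cam_to_world" (4x4, takes a point from camera to world coordinates). Camera axes: x right, y up, looking along -z (the intrinsics and any distortion apply to the point x, -y, -z); pixel columns grow to the right and rows downward; lengths in m; the calibration is good to about 2 mm. A picture is of the moment at which its call begins: read the wrist's pose just before it. calibration takes no time and is no camera call; for the wrist camera it gives the pose at the moment of the call.
- bot.finish_job(): hands the job in, once; it reports no verdict.
The state is a dict: "time_s": time; "joints": joint angles; "dq": joint speeds; "joint_efforts": joint torques, N m; "tcp_pos": TCP position; "tcp_rot": TCP orientation; "force": force on the tool from outside, world axes, zero at the start; "ft_torque": the same for the moment, N m; "opening": finger opening in m.
Only numpy, scipy, OpenCV 4.12 (cv2) and the standard library are available. Lean on these libraries where they do the work, as an engineer would, in place of code of your own. Each camera call takes 0.05 s, during which the arm holds its last target. There are 200 camera calls.

### The job

The white end cap is only resting in its pipe stub on the workbench: press it down against its spring and give it a quarter turn clockwise (seen from above) so that it locks with its finger bar in line with the green marks, then let go. Leave the black cap as it is and do not knock the funnel about.

Things in the scene. Friction and masses are not known exactly. Their poses are not given: they have to be found in the camera images.
- white_cap: White PVC end cap, 120 g, resting upright in the stub. Origin: centre of its underside (hidden in the stub, at first 69 mm above the bench); z up, x along its finger bar. Above the origin: plug 38 mm across with a 66 mm pair of lugs at its foot; round head 80 mm across at 31-37 mm; upright bar on it 46 mm long (x), 14 mm thick (y), at 37-74 mm, to pinch from above. Same after a half turn.
- stub: Grey stub, 89 mm across, 80 mm tall, fixed, holds the white cap with 4 mm play. Origin: underside centre on the bench; x axis through 2 yellow rim marks (bar at start, within 5 deg), y through 2 green marks (bar locked). Cap turns only if held 14 mm down or more (stop at 20 mm; spring 3-8 N), clockwise, stop at 100 deg. Let go past 75 deg it rises into a lock pocket, 10 mm below its start.
- black_cap: Black cap of the same shape, axes and origin, resting unlocked in a second stub like the first (stub centres at least 200 mm apart). To be left alone.
- funnel: Red plastic funnel standing mouth down on the bench, 104 mm across at the foot, 125 mm tall, 80 g. A bystander. Origin: centre of its underside.
Not all that is in view belongs to the job. What is meant by the white_cap is not blue, and is the smaller of those in its own colour. Leave any turquoise look-alike of the stub alone.

How it is judged:
By the outcome, as a careful person would: the job done as asked, in the order asked, and still so for the second after the job is handed in, with the robot touching nothing.
It also fails if it takes over 38 s, if anything falls off the work surface, if the arm or the gripper's body presses on something with over 40 N, if the wrist force passes 120 N, or if a joint passes its speed limit or range.

## Working session

There is one attempt and no reset: what is moved stays moved. The work goes in short steps, Python scripts to look and compute and a tool call to move; the robot and the scene stay as the last step left them, time stands still between calls to the robot, and variables do not carry over. Pictures are saved under pics/ and viewed, on a budget of 10 in all, crops included, one or two more only if the job needs it, and the job is handed in when it is done.

Besides the shell and the picture viewer there is one more tool, called after "Emit:" as name(argument=value, ...) on one line, values as JSON. carry_out: Moves the arm, as the interface text tells. Scaled input: -1 to 1 covers 0.075 m each way for a shift and 0.5 rad each way for a turn. Its arguments: {"type":"object","properties":{"targets":{"type":"string"},"jaw":{"type":"number"}},"required":["targets"]}

```bash
mkdir -p pics; cat > h.py <<'E'
import numpy as np, cv2
from station import bot
def shot(n):
    p,d=bot.camera(n); c=bot.calibration(n); np.savez(f'{n}.npz',p=p,d=d,T=np.array(c['cam_to_world']),k=np.array([c['fx'],c['fy'],c['cx'],c['cy']])); return p,d,c
def cloud(n):
    z=np.load(f'{n}.npz'); fx,fy,cx,cy=z['k']; d=z['d']
    v,u=np.mgrid[:400,:640]
    P=np.stack([(u-cx)/fx*d,-(v-cy)/fy*d,-d],-1)@z['T'][:3,:3].T+z['T'][:3,3]
    P[d==0]=np.nan
    return z['p'],P
E
python3 - <<'E'
from h import *
for n in('scene','side'):
    p,d,c=shot(n); print({k:v for k,v in c.items() if k!='cam_to_world'}); cv2.imwrite(f'pics/{n}0.png',p[:,:,::-1])
s=bot.read_state(); print(s)
E
```

```text
{'fx': 501.29997409143886, 'fy': 501.29997409143886, 'cx': 322.04369380376295, 'cy': 202.21883379304592}
{'fx': 432.3462194003731, 'fy': 432.3462194003731, 'cx': 315.836933885284, 'cy': 201.5162408672071}
{'time_s': 0.1, 'joints': array([-0.09898967,  0.39914375,  0.04500351,  1.53775882, -0.01866985,
        1.20691503, -0.05069442]), 'dq': array([-0.00104576, -0.00330022,  0.0006589 , -0.00398366,  0.00040433,
       -0.00088583,  0.00078313]), 'joint_efforts': array([ 3.69826899e-03, -4.76260614e+01,  1.37053739e+00, -2.54949743e+01,
        1.21164820e-02,  5.01686634e-03, -1.94127927e-05]), 'tcp_pos': array([6.49553157e-01, 3.82915326e-05, 3.02947820e-01]), 'tcp_rot': array([ 0.50052181, -0.50037726,  0.49954823, -0.49955187]), 'force': array([-0.01787525, -0.33593003, -0.04136251]), 'ft_torque': array([-0.00605336, -0.02578307, -0.03013395]), 'opening': 0.0853716949286805}
```

View pics/scene0.png

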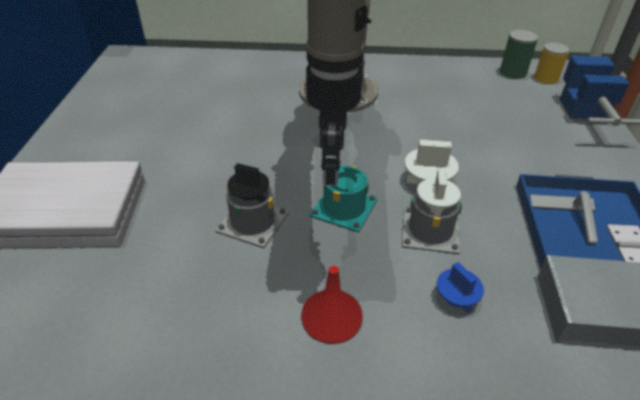

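View pics/side0.png

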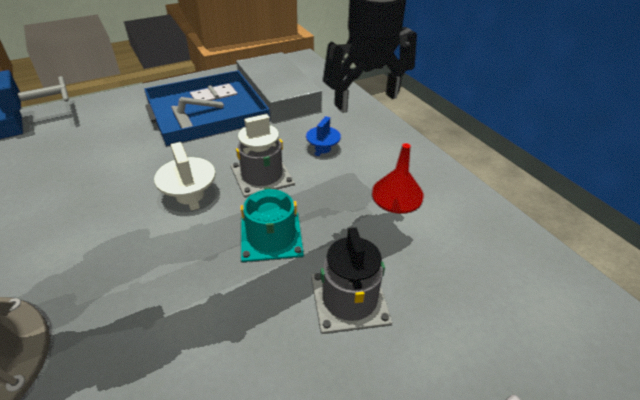

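Scene view: the candidates are a white cap seated in the grey stub (437,195), a larger white cap lying loose behind it (433,160), a blue cap (460,288) and the black cap in its stub (250,185). The turquoise stub is at (345,195) and the funnel at (333,310). In the side view the white cap in the stub is at (258,140) and the larger loose one at (185,175). I choose the cap in the grey stub and check it in a crop.

```bash
python3 - <<'E'
from h import *
a,P=cloud('scene'); b,Q=cloud('side')
A=cv2.resize(a[130:260,385:485],None,fx=4,fy=4,interpolation=cv2.INTER_CUBIC)
B=cv2.resize(b[105:200,215:310],None,fx=4,fy=4,interpolation=cv2.INTER_CUBIC)
H=np.zeros((520,790,3),np.uint8);H[:520,:400]=A;H[:380,405:785]=B
cv2.imwrite('pics/crop1.png',H[:,:,::-1])
def st(n,X,img,x0,x1,y0,y1,zl,zh,white=True):
    m=(X[...,0]>x0)&(X[...,0]<x1)&(X[...,1]>y0)&(X[...,1]<y1)&(X[...,2]>zl)&(X[...,2]<zh)
    p=X[m]; 
    if len(p)<5: print(n,len(p));return
    r=cv2.minAreaRect((p[:,:2]*1000).astype(np.float32)); print(n,len(p),p.mean(0).round(4),p.min(0).round(3),p.max(0).round(3),r)
for n,X,px in (('scene',P,[(438,185),(450,195),(433,150),(333,310),(250,172),(345,190),(432,235)]),('side',Q,[(258,127),(258,145),(180,155),(398,190),(354,240),(270,215)])):
    for u,v in px: print(n,u,v,X[v,u].round(4))
c=P[193,450][:2]
for n,X,im in (('scene',P,a),('side',Q,b)):
    for zl,zh in((.125,.16),(.095,.112),(.07,.09)): st(n+str(zl),X,im,c[0]-.08,c[0]+.06,c[1]-.08,c[1]+.06,zl,zh)
E
```

```text
scene 438 185 [0.5541 0.1924 0.1318]
scene 450 195 [0.5503 0.2192 0.1058]
scene 433 150 [0.3957 0.2071 0.0947]
scene 333 310 [0.7789 0.0123 0.051 ]
scene 250 172 [ 0.5464 -0.15    0.1384]
scene 345 190 [0.5025 0.0261 0.0666]
scene 432 235 [0.5851 0.1934 0.0342]
side 258 127 [0.5386 0.1916 0.1259]
side 258 145 [0.525  0.1636 0.1054]
side 180 155 [0.3845 0.1986 0.1069]
side 398 190 [ 0.7354 -0.0133  0.0414]
side 354 240 [ 0.5328 -0.161   0.1433]
side 270 215 [0.4754 0.0011 0.0797]
scene0.125 203 [0.5469 0.1985 0.1384] [0.517 0.192 0.125] [0.565 0.208 0.144] ((541.0932006835938, 199.9866180419922), (14.450986862182617, 49.177860260009766), 86.75433349609375)
scene0.095 829 [0.5476 0.1984 0.105 ] [0.5   0.161 0.099] [0.581 0.239 0.112] ((541.3604736328125, 200.07554626464844), (78.7332534790039, 78.53022766113281), 76.56319427490234)
scene0.07 679 [0.5625 0.1951 0.0773] [0.513 0.152 0.07 ] [0.59  0.248 0.082] ((556.187255859375, 195.6395263671875), (94.66898345947266, 65.86491394042969), 73.53450012207031)
side0.125 269 [0.5379 0.1948 0.1365] [0.516 0.189 0.125] [0.562 0.206 0.145] ((538.9525756835938, 197.91006469726562), (17.04958724975586, 45.486328125), 87.8926010131836)
side0.095 565 [0.5348 0.1856 0.1056] [0.5   0.157 0.099] [0.578 0.234 0.112] ((537.3975830078125, 193.11087036132812), (70.87255096435547, 77.95682525634766), 72.05626678466797)
side0.07 624 [0.5316 0.1785 0.0777] [0.492 0.15  0.07 ] [0.586 0.233 0.085] ((534.3341674804688, 192.02821350097656), (71.95594787597656, 88.6470718383789), 54.74496841430664)
```

View pics/crop1.png

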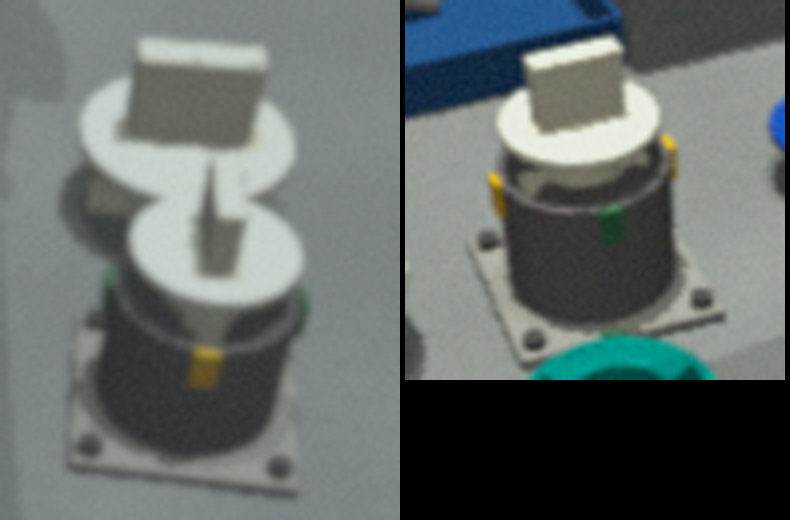

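The crop confirms the choice: the seated cap is the smaller white one. It sits in a grey stub with its bar toward the yellow marks and the greens across. Cap centre is about (0.540, 0.199), the bar top at 0.143 agrees with 69+74 mm, and the bar axis is about -3° from world x. Next I move above it.

Emit:
carry_out(targets="-0.53 0 -0.29 0 0 0; -0.53 0 -0.29 0 0 0; -0.53 0 -0.29 0 0 0; -0.53 0 -0.29 0 0 0; -0.53 0 -0.29 0 0 0; 0 0 0 0 -0.3 0; 0 0 0 0 -0.3 0; 0 0 0 0 -0.3 0")

```text
time_s: 0.9
tcp_pos: [0.5343, 0.2061, 0.2978]
tcp_rot: [0.6, -0.38, 0.377, -0.594]
force: [0.5, -1.0, -0.2]
opening: 0.0854
```

Emit:
carry_out(targets="0 0 0 0 -0.3 0; 0 0 0 0 -0.3 0; 0 0 0 0 -0.3 0; 0 0 0 0 -0.3 0; 0 0 0 0 -0.3 0; 0 0 0 0 -0.3 0; 0 0 0 0 -0.3 0; 0 0 0 0 0 0")

```text
time_s: 1.7
tcp_pos: [0.5314, 0.2058, 0.2936]
tcp_rot: [0.709, -0.035, 0.024, -0.704]
force: [-0.5, 0.0, 0.1]
opening: 0.0854
```

```bash
cat >> h.py <<'E'
from scipy.spatial.transform import Rotation as Ro
def tool(p_world=None):
    s=bot.read_state(); R=Ro.from_quat(s['tcp_rot']).as_matrix()
    print('t',s['time_s'],'pos',s['tcp_pos'].round(4),'zang',np.degrees(np.arctan2(R[1,2],R[0,2])).round(2),'y',R[:,1].round(4),'F',s['force'].round(1),'T',s['ft_torque'].round(2),'open',round(s['opening'],4),'q',s['joints'].round(2))
    if p_world is not None: print('shift norm',(R.T@(np.array(p_world)-s['tcp_pos'])/.075).round(3))
    return s,R
E
python3 - <<'E'
from h import *
tool([.54,.199,.184])
p,d,c=shot('wrist'); cv2.imwrite('pics/wrist1.png',p[:,:,::-1])
a,P=cloud('scene');b,Q=cloud('side')
for X,im in((P,a),(Q,b)):
    h=cv2.cvtColor(im,cv2.COLOR_RGB2HSV)
    for nm,lo,hi in(('yel',18,35),('grn',50,78)):
        m=(h[...,0]>=lo)&(h[...,0]<=hi)&(h[...,1]>110)&(h[...,2]>45)&(abs(X[...,0]-.54)<.07)&(abs(X[...,1]-.199)<.07)&(X[...,2]>.04)
        n,l,s,ce=cv2.connectedComponentsWithStats(m.astype(np.uint8))
        for i in range(1,n):
            if s[i,4]>5: print(nm,s[i,4],ce[i].round(1),np.median(X[l==i],0).round(4))
E
```

```text
t 1.7 pos [0.5314 0.2058 0.2936] zang 85.27 y [-0.0161 -0.0072 -0.9998] F [-0.5  0.   0.1] T [ 0.   -0.03 -0.05] open 0.0854 q [-0.22  0.28 -0.27  1.73  0.08  1.16  0.97]
shift norm [ 0.144  1.46  -0.068]
yel 64 [435.7 221.4] [0.5865 0.1941 0.0715]
yel 7 [280.3 140.3] [0.5844 0.1927 0.0804]
yel 29 [237.9 153.3] [0.4944 0.1988 0.0724]
grn 34 [266.2 161.2] [0.5345 0.1525 0.0707]
```

View pics/wrist1.png

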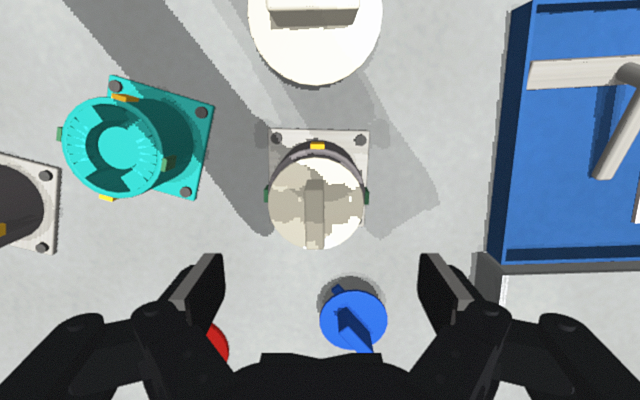

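Wrist view: the cap head is at (318,205) with its bar vertical at (315,215). A yellow mark is at (317,146), green marks at (267,195) and (366,195), and the blue cap at (353,320). I measure the cap from this view.

```bash
python3 - <<'E'
from h import *
p,W=cloud('wrist')
def rect(m,t):
    q=W[m]; print(t,len(q),np.median(q,0).round(4),cv2.minAreaRect((q[:,:2]*1000).astype(np.float32)))
v,u=np.mgrid[:400,:640]
roi=(u>260)&(u<375)&(v>130)&(v<255)
rect(roi&(W[...,2]>.136)&(W[...,2]<.15),'bar')
rect(roi&(W[...,2]>.1)&(W[...,2]<.112),'head')
for q in[(353,320),(318,146),(267,195),(366,195)]: print(q,W[q[1],q[0]].round(4))
m=(u>310)&(u<395)&(v>275)&(v<352)&(p[...,2]>p[...,0]*1.0+60); rect(m,'blue'); print(np.nanmax(W[m][:,2]))
E
```

```text
bar 1189 [0.5372 0.1989 0.1426] ((538.969970703125, 198.5215606689453), (13.746987342834473, 45.68804931640625), 85.1912841796875)
head 5619 [0.5348 0.2039 0.1058] ((538.533935546875, 198.728515625), (79.61515808105469, 78.08255767822266), 84.15962982177734)
(353, 320) [0.6925 0.2258 0.0496]
(318, 146) [0.4937 0.2048 0.0803]
(267, 195) [0.5337 0.1551 0.0795]
(366, 195) [0.5412 0.244  0.0792]
blue 3377 [nan nan nan] ((711.8450317382812, 239.93222045898438), (96.75398254394531, 52.92759323120117), 47.30550003051758)
0.0751848840296675
```

```bash
cat >> h.py <<'E'
def fix(zdeg,pos):
    s,R=tool(pos); a=np.radians(zdeg); z=np.array([np.cos(a),np.sin(a),0]); y=np.array([0,0,-1.]); D=np.stack([np.cross(y,z),y,z],1)
    print('turn norm',(Ro.from_matrix(R.T@D).as_rotvec()/.5).round(4))
E
python3 -c "
from h import *
fix(85.2,[.539,.1985,.184])"
```

```text
t 1.75 pos [0.5314 0.2057 0.2936] zang 85.12 y [-0.0163 -0.0073 -0.9998] F [-1.4 -0.1 -0.2] T [-0.07 -0.05 -0.04] open 0.0856 q [-0.22  0.28 -0.27  1.73  0.08  1.16  0.97]
shift norm [ 0.132  1.46  -0.074]
turn norm [ 0.0174 -0.0028 -0.0312]
```

Emit:
carry_out(targets="0.11 0 -0.09 0.017 -0.003 -0.031; 0 0.4 0 0 0 0; 0 0 0 0 0 0")

```text
time_s: 2.05
tcp_pos: [0.5405, 0.1967, 0.263]
tcp_rot: [-0.706, 0.031, -0.033, 0.706]
force: [-1.5, -1.1, -0.1]
opening: 0.0853
```

```bash
python3 -c "
from h import *
fix(85.2,[.539,.1985,.184])"
```

```text
t 2.05 pos [0.5405 0.1967 0.263 ] zang 84.8 y [ 3.2e-03  1.0e-04 -1.0e+00] F [-1.5 -1.1 -0.1] T [ 0.01  0.06 -0.01] open 0.0853 q [-0.21  0.31 -0.26  1.76  0.09  1.08  0.98]
shift norm [-0.025  1.054  0.021]
turn norm [-0.0007 -0.014   0.0063]
```

Emit:
carry_out(targets="-0.02 0.4 0.02 0 -0.014 0.006; 0 0.4 0 0 0 0; 0 0.15 0 0 0 0; 0 0 0 0 0 0; 0 0 0 0 0 0")

```text
time_s: 2.55
tcp_pos: [0.5441, 0.1974, 0.1956]
tcp_rot: [-0.705, 0.029, -0.036, 0.707]
force: [0.5, -0.1, 0.5]
opening: 0.0856
```

```bash
python3 -c "
from h import *
fix(85.2,[.539,.1985,.184])"
```

```text
t 2.55 pos [0.5441 0.1974 0.1956] zang 84.77 y [ 0.0101  0.0022 -0.9999] F [ 0.5 -0.1  0.5] T [-0.04 -0.03 -0.01] open 0.0856 q [-0.22  0.38 -0.25  1.83  0.12  0.94  0.95]
shift norm [-0.07   0.154  0.008]
turn norm [-0.0061 -0.0152  0.0198]
```

Emit:
carry_out(targets="-0.07 0.15 0.01 -0.006 -0.015 0.02; 0 0 0 0 0 0; 0 0 0 0 0 0")

```text
time_s: 2.85
tcp_pos: [0.5406, 0.1995, 0.187]
tcp_rot: [-0.706, 0.028, -0.031, 0.707]
force: [0.0, 0.3, -0.8]
opening: 0.085
```

```bash
python3 -c "
from h import *
fix(85.2,[.539,.1985,.184])
p,d,c=shot('side'); cv2.imwrite('pics/side1.png',cv2.resize(p[60:210,190:350],None,fx=4,fy=4)[:,:,::-1])"
```

```text
t 2.85 pos [0.5406 0.1995 0.187 ] zang 85.19 y [ 0.0048  0.002  -1.    ] F [ 0.   0.3 -0.8] T [0.06 0.03 0.01] open 0.085 q [-0.22  0.39 -0.26  1.84  0.12  0.93  0.95]
shift norm [-0.02   0.039 -0.015]
turn norm [-0.0048 -0.0004  0.0093]
```

View pics/side1.png

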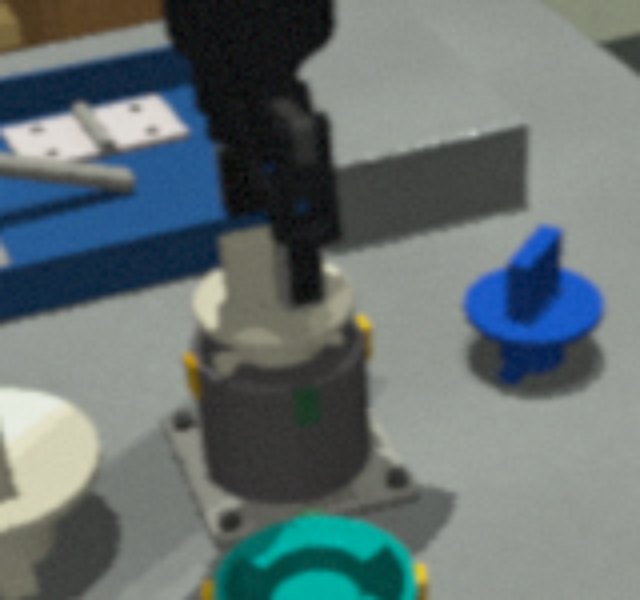

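The open finger at crop (305,270) is straight above the green mark (307,405), so it is centred along the bar and clear of the head. Next: small correction and close.

Emit:
carry_out(targets="-0.02 0.03 -0.015 -0.005 0 0.009; 0 0 0 0 0 0; 0 0 0 0 0 0; 0 0 0 0 0 0; 0 0 0 0 0 0; 0 0 0 0 0 0; 0 0 0 0 0 0; 0 0 0 0 0 0", jaw=1)

```text
time_s: 3.7
tcp_pos: [0.539, 0.1986, 0.1854]
tcp_rot: [-0.706, 0.029, -0.03, 0.706]
force: [-0.4, 0.1, 1.3]
opening: 0.0132
```

```bash
python3 -c "
from h import *
fix(85.2,[.539,.1985,.167])"
```

```text
t 3.7 pos [0.539  0.1986 0.1854] zang 85.19 y [ 6.e-04  0.e+00 -1.e+00] F [-0.4  0.1  1.3] T [-0.01  0.02 -0.01] open 0.0132 q [-0.22  0.39 -0.26  1.84  0.12  0.93  0.95]
shift norm [-0.     0.245 -0.002]
turn norm [-0.0001 -0.0004  0.0011]
```

Emit:
carry_out(targets="0 0.12 0 0 0 0; 0 0.1 0 0 0 0; 0 0 0 0 0 0")

```text
time_s: 4.0
tcp_pos: [0.5396, 0.1988, 0.1689]
tcp_rot: [-0.706, 0.029, -0.031, 0.707]
force: [-1.3, -1.1, 5.6]
opening: 0.0131
```

```bash
python3 -c "
from h import *
fix(85.2,[.539,.1985,.1675])"
```

```text
t 4.0 pos [0.5396 0.1988 0.1689] zang 85.18 y [ 2.1e-03  4.0e-04 -1.0e+00] F [-1.3 -1.1  5.6] T [-0.11  0.28 -0.04] open 0.0131 q [-0.23  0.41 -0.25  1.85  0.13  0.89  0.95]
shift norm [-0.008  0.019 -0.005]
turn norm [-0.0012 -0.0009  0.0041]
```

Emit:
carry_out(targets="-0.01 0.015 0 0 0.15 0.004; 0 0.01 0 0 0.15 0; 0 0.005 0 0 0.15 0; 0 0 0 0 0.15 0")

```text
time_s: 4.4
tcp_pos: [0.5407, 0.1989, 0.1682]
tcp_rot: [-0.693, 0.138, -0.14, 0.694]
force: [-1.1, -0.9, 5.0]
opening: 0.0131
```

```bash
python3 -c "
from h import *
fix(70,[.539,.1985,.1675])"
```

```text
t 4.4 pos [0.5407 0.1989 0.1682] zang 67.36 y [ 0.0034  0.001  -1.    ] F [-1.1 -0.9  5. ] T [-0.23  0.22  0.04] open 0.0131 q [-0.28  0.41 -0.19  1.85  0.1   0.89  0.67]
shift norm [-0.018  0.009 -0.014]
turn norm [-0.0044 -0.092   0.0057]
```

Emit:
carry_out(targets="-0.018 0.01 -0.014 -0.004 0.2 0.006; 0 0.005 0 0 0.2 0; 0 0.005 0 0 0.2 0; 0 0.005 0 0 0.2 0; 0 0.005 0 0 0.2 0")

```text
time_s: 4.9
tcp_pos: [0.5418, 0.198, 0.1686]
tcp_rot: [-0.633, 0.311, -0.314, 0.635]
force: [-1.3, -2.0, 6.1]
opening: 0.0133
```

```bash
python3 -c "
from h import *
fix(-4.8,[.539,.1985,.1675])"
```

```text
t 4.9 pos [0.5418 0.198  0.1686] zang 37.53 y [ 5.6e-03  3.0e-04 -1.0e+00] F [-1.3 -2.   6.1] T [-0.26  0.34 -0.  ] open 0.0133 q [-0.36  0.4  -0.08  1.85  0.04  0.88  0.19]
shift norm [-0.028  0.015 -0.025]
turn norm [-0.0111  1.4776  0.0026]
```

Emit:
carry_out(targets="-0.03 0.018 -0.025 -0.008 0.2 0.008; -0.005 0.005 0 0 0.2 0; -0.005 0.005 0 0 0.2 0; 0 0.005 0 0 0.2 0")

```text
time_s: 5.3
tcp_pos: [0.5414, 0.1978, 0.1685]
tcp_rot: [-0.554, 0.436, -0.439, 0.557]
force: [-0.0, -1.1, 5.2]
opening: 0.0132
```

```bash
python3 -c "
from h import *
fix(-4.8,[.539,.1985,.1675])"
```

```text
t 5.3 pos [0.5414 0.1978 0.1685] zang 13.6 y [ 5.9e-03 -1.0e-04 -1.0e+00] F [-0.  -1.1  5.2] T [-0.21  0.33  0.06] open 0.0132 q [-0.44  0.4   0.01  1.86 -0.    0.88 -0.18]
shift norm [-0.017  0.013 -0.029]
turn norm [-0.0118  0.6423  0.0011]
```

Emit:
carry_out(targets="-0.017 0.018 -0.03 -0.01 0.2 0.003; 0 0.005 -0.005 0 0.2 0; 0 0.005 0 0 0.2 0; 0 0.005 0 0 0.04 0; 0 0 0 0 0 0")

```text
time_s: 5.8
tcp_pos: [0.541, 0.1974, 0.1685]
tcp_rot: [0.474, -0.522, 0.525, -0.476]
force: [-1.0, -0.3, 5.6]
opening: 0.013
```

```bash
python3 -c "
from h import *
fix(-4.8,[.539,.1985,.1753])"
```

```text
t 5.8 pos [0.541  0.1974 0.1685] zang -5.63 y [ 5.6e-03 -7.0e-04 -1.0e+00] F [-1.  -0.3  5.6] T [-0.13  0.45  0.04] open 0.013 q [-0.49  0.4   0.09  1.86 -0.04  0.87 -0.49]
shift norm [-0.011 -0.09  -0.027]
turn norm [-0.0112 -0.0291  0.0004]
```

Emit:
carry_out(targets="-0.01 -0.04 -0.02 -0.01 -0.025 0; 0 -0.04 0 0 0 0; 0 0 0 0 0 0")

```text
time_s: 6.1
tcp_pos: [0.5408, 0.1978, 0.1754]
tcp_rot: [0.478, -0.52, 0.522, -0.479]
force: [0.4, -0.8, 0.5]
opening: 0.0135
```

```bash
python3 -c "
from h import *
fix(-4.8,[.539,.1985,.1753])"
```

```text
t 6.1 pos [0.5408 0.1978 0.1754] zang -4.89 y [ 3.1e-03 -7.0e-04 -1.0e+00] F [ 0.4 -0.8  0.5] T [-0.07 -0.1   0.04] open 0.0135 q [-0.49  0.4   0.08  1.85 -0.04  0.89 -0.48]
shift norm [-0.007  0.002 -0.025]
turn norm [-0.0064 -0.0032  0.0008]
```

Emit:
carry_out(targets="0 0 0 0 0 0; 0 0 0 0 0 0; 0 0 0 0 0 0; 0 0 0 0 0 0; 0 0 0 0 0 0; 0 0 0 0 0 0; 0 0 0 0 0 0; 0 0 0 0 0 0", jaw=-1)

```text
time_s: 6.9
tcp_pos: [0.5387, 0.1982, 0.1731]
tcp_rot: [-0.479, 0.521, -0.521, 0.478]
force: [-0.5, 0.1, -0.2]
opening: 0.0854
```

Emit:
carry_out(targets="0 -0.2 0 0 0 0; 0 -0.4 0 0 0 0; 0 -0.5 0 0 0 0; 0 -0.5 0 0 0 0; 0 -0.4 0 0 0 0; 0 0 0 0 0 0")

```text
time_s: 7.5
tcp_pos: [0.5383, 0.1981, 0.3274]
tcp_rot: [-0.48, 0.521, -0.52, 0.476]
force: [0.5, -0.6, -0.5]
opening: 0.0853
```

```bash
python3 - <<'E'
from h import *
tool()
H=np.zeros((500,800,3),np.uint8)
for n in('scene','side','wrist'): shot(n)
v,u=np.mgrid[:400,:640]
for n in('scene','side','wrist'):
    a,P=cloud(n)
    near=(abs(P[...,0]-.539)<.055)&(abs(P[...,1]-.1985)<.055)
    for t,l,h in(('bar',.124,.14),('bartop',.13,.137),('head',.09,.1)):
        q=P[near&(P[...,2]>l)&(P[...,2]<h)]
        if len(q)>20: print(n,t,len(q),np.median(q,0).round(4),q[:,2].max().round(4),cv2.minAreaRect((q[:,:2]*1000).astype(np.float32)))
a,_=cloud('side');b,_=cloud('wrist')
H[:400,:400]=cv2.resize(a[100:200,205:305],None,fx=4,fy=4); H[:250,400:]=cv2.resize(b,(400,250)); a,_=cloud('scene'); H[250:500,400:]=cv2.resize(a,(400,250))
cv2.imwrite('pics/end.png',H[:,:,::-1])
E
```

```text
t 7.5 pos [0.5383 0.1981 0.3274] zang -4.85 y [-0.0053 -0.0029 -1.    ] F [ 0.5 -0.6 -0.5] T [ 0.04 -0.   -0.01] open 0.0853 q [-0.51  0.25  0.09  1.69 -0.02  1.21 -0.49]
scene bar 204 [0.5465 0.1985 0.1312] 0.1343 ((543.6946411132812, 198.4459991455078), (45.772705078125, 16.68642234802246), 81.38655090332031)
scene bartop 134 [0.5441 0.199  0.1318] 0.1343 ((543.65380859375, 198.17648315429688), (45.227516174316406, 16.68642234802246), 81.38655090332031)
scene head 673 [0.5571 0.1942 0.0952] 0.1 ((548.7477416992188, 196.93386840820312), (78.40306091308594, 70.40554809570312), 75.48007202148438)
side bar 130 [0.5392 0.1912 0.1321] 0.1346 ((540.995849609375, 195.95050048828125), (47.38650131225586, 14.162420272827148), 85.37323760986328)
side bartop 93 [0.5402 0.1967 0.1327] 0.1346 ((540.8915405273438, 195.92721557617188), (47.45228576660156, 13.643141746520996), 86.28209686279297)
side head 619 [0.533  0.1872 0.0955] 0.1 ((540.6192626953125, 195.43719482421875), (77.19175720214844, 78.40182495117188), 61.677711486816406)
wrist bar 913 [0.5399 0.1989 0.1313] 0.1336 ((539.9508666992188, 197.26138305664062), (45.86571502685547, 13.403993606567383), 85.19218444824219)
wrist bartop 855 [0.5397 0.1982 0.1314] 0.1336 ((539.9368896484375, 197.18528747558594), (45.72489547729492, 13.34105110168457), 85.12750244140625)
wrist head 4551 [0.54   0.2009 0.0945] 0.0989 ((539.3343505859375, 197.10748291015625), (79.12554931640625, 79.02433013916016), 16.30751609802246)
```

View pics/end.png

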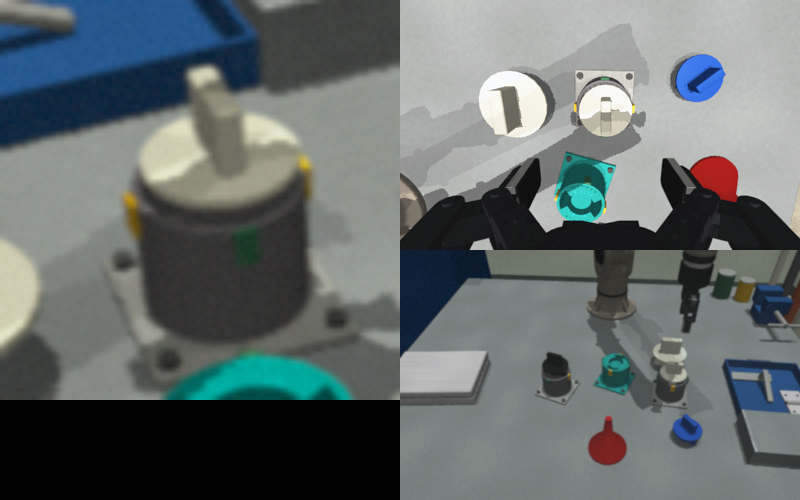

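The end views show the bar at crop (215,120) pointing to the green mark (247,245). Its angle is 85.2°, the same as the green axis, and its top is about 10 mm lower than at the start. The other objects are where they were.

```bash
python3 -c "
from station import bot
print(bot.finish_job())"
```

```text
the job is handed in; nothing more can be done
None
```

The white cap is locked in its grey stub with its bar in line with the green marks, and the job is handed in. I gripped the bar, pressed the cap about 17 mm down against a spring force of about 5.5 N, and turned it about 91° clockwise. I then let it rise into the lock pocket, opened the gripper and lifted clear, finishing at about 7.6 s of the 38 s allowed.

- **Angle:** in the wrist camera the bar lies at 85.2°, the same as the line through the green marks. The side camera gives 85–86°. The scene camera gives 81°, but it sees few points on the bar, so I trust it least.
- **Height:** the top of the bar is at about 0.132–0.133 m, against 0.143 m at the start, which matches the 10 mm lock depth. The upward force fell from 5.6 N to 0.5 N as the cap reached the pocket.
- **Surroundings:** the black cap and the funnel looked undisturbed in the final pictures. The gripper was well clear with only sensor noise in the force reading. I did not measure the positions of those two again.

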